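# Brace the solder-trap pot and hold its bayonet lid at the half-way vent position

## Task

Swing the stand's hinged leg all the way out until it snaps into its end stop, then pick up the bayonet lid, drop it fully into the mouth of the trap pot and turn it clockwise (seen from above) half of its quarter turn, about 45 degrees, so that it sits at the vent position and has not clicked into its lock. The lid is sprung and turns back if let go, so finish while still gripping the lid and holding it there; the leg stays out and the spool, circuit board and jar stay where they are.

Things in the scene. Friction and masses are not known exactly. Their poses are not given: they have to be found in the camera images.
- mouth (a point): Centre of the trap pot's round mouth, level with the collar's top, 80 mm above the bench. The bore is 50 mm across; two opposite notches, 15 mm wide and reaching 33 mm from the centre, lie along x and -x (the stand's axes, z up). The ledge round the bore is 6 mm thick; below it the pot is open to 33 mm radius and 22 mm depth.
- stand: Fixed grey stand plate, 150 mm along x, 140 mm along y, 12 mm high, which carries the metal trap pot (86 mm diameter, top at 80 mm) at its centre. Origin: centre of the plate's underside, on the pot's axis. The leg's hinge is on the +y side.
- twist (a joint): Turn (rad) of the sprung plate in the pot: 0 at rest, grows clockwise from above, stop at 1.57. The inserted lid's lugs sit in its 16 mm gaps, which lie under the notches, with up to 0.12 rad of play. The spring turns it back to 0 with 0.2 N m per rad; from 1.1 rad a detent resists strongly, and beyond 1.35 rad it clicks forward and locks. Half-way vent position: 0.785.
- lid_bar (a point): Centre of the grip bar on top of the loose grey lid; axes are the lid's. Bar 56 mm along x, 16 mm along y, 34 mm high (17 mm above and below this point), on a disc of 76 mm diameter, 8 mm thick. The lid stands on its plug, so this point starts 41 mm above the bench. About 0.16 kg. A half turn of the lid about z changes nothing.
- lid_rim (a point): Centre of the underside of the lid's disc, 25 mm below lid_bar, same axes. Below it: a plug of 44 mm diameter, 16 mm long, tapered to 38 mm at its foot, with two lugs at the foot along x and -x, in line with the bar (10 mm wide, reaching 29 mm from the axis, tops 9 mm below the disc). Lid fully in: this point at mouth, disc on the collar.
- leg (a joint): Angle (rad) of the stand's hinged leg: 0 folded, pointing along the stand's +x; grows counter-clockwise from above; 1.57 at its end stop, pointing along the stand's +y. It swings level just above the bench. Turns at about 0.04 N m; from 1.1 rad a detent resists with up to 0.35 N m, and beyond 1.45 rad it snaps the leg into the end stop and keeps it there.
- leg_hinge (a point): The leg's upright hinge axis, fixed on the stand at x = -45 mm, y = +85 mm from the pot's axis, 12 mm above the bench; axes are the stand's.
- leg_post (a point): Point on the axis of the upright steel post at the free end of the leg, 55 mm above the bench; the post is 14 mm in diameter, stands free from 14 mm to 70 mm above the bench, and is 110 mm from the hinge axis. x points outward along the leg.
- spool: Bystander: solder-wire spool standing upright, 52 mm diameter, 38 mm high; origin at the centre of its underside. It and the lid may swap places.
- board: Bystander: loose green circuit board lying flat, 130 by 100 mm, about 15 mm high; origin at the centre of its underside.
- flux_jar: Bystander: small lidded jar with an amber band, 48 mm diameter, 55 mm high; origin at the centre of its underside.
Not all that is in view belongs to the job. What is meant by the part that bears lid_bar is not turquoise, and is the larger of those in its own colour. Several things have the shape of the stand; the one meant has the colours described above.

How it is judged (in metres and radians):
On the way, in this order (a step that is already met when the one before it is completed fails the run):
1. the leg is swung out into its end stop (value of joint leg above 1.48 rad), for 0.2 s.
2. the lid is fully in the pot's mouth (horizontal distance between lid_rim and mouth below 0.006 m and z of lid_rim in the frame of mouth between -0.004 and 0.005 m and angle between lid_rim's own z axis and vertical below 0.09 rad), for 0.1 s.
At the end, for the whole second after the job is handed in: Leg in its end stop (above 1.48 rad); lid fully in (disc underside within 6 mm sideways and -4 to 5 mm in height of the mouth, tilt under 0.09 rad), turned half-way (plate at 0.55 to 1.02 rad) and still; fingers gripping the lid with over 2 N (all of step 2 and value of joint leg above 1.48 rad and value of joint twist between 0.55 and 1.02 rad and velocity of joint twist between -0.1 and 0.1 rad/s and contact force between the fingers and lid above 2 N); the arm keeps its last pose, push and grip.
It fails at once if the lid is turned so far that it snaps into its lock (value of joint twist above 1.35 rad).
It fails at once if a bystander is pushed more than 30 mm (distance of any of spool, board, flux_jar from where it was at the start of the episode above 0.03 m).
It also fails if it takes over 64 s, if anything falls off the work surface, if the arm or the gripper's body presses on something with over 40 N, if the wrist force passes 120 N, or if a joint passes its speed limit or range.

## Robot

A 6-joint arm with a two-finger parallel gripper is mounted at the origin on the work surface. World frame = base frame: x ahead of the robot, y to its left, z up, the work surface at z = 0. Lengths are in m, angles in degrees, forces in N, time in s.
With the tool pointing down it reaches from about 0.4 to 0.925 m from the base axis. Payload 3.4 kg.
Tool frame: the origin (TCP) lies between the finger pads; the fingertips stand 25 mm ahead of it and the grasp point (between the pads) lies 6 mm ahead of it; z points along the fingers, y is the line along which they close (so a half turn about z gives the same grasp; the last joint's range is limited). The gripper opens to 85 mm and grips with 20 to 120 N. Pads are 22 mm wide; open, the fingers measure 114 mm over their backs; the gripper's body (76 mm by 85 mm) begins 54 mm behind the grasp point. The pads swing forward as they close: fully open they stand 13 mm farther back than shut.
Start: joints at [-4.211, 17.578, 86.31, -0, 76.112, -4.211], TCP at [0.575, -0, 0.256] pointing down, gripper open.
Joint ranges: [-179.03, 179.03], [-60, 130.46], [8.19, 133.38], [-81.62, 261.62], [5.75, 156.47], [-153.77, 153.77]. Speed limits (degrees/s): [147.25, 147.25, 180, 180, 180, 180].

## Interface

Orientations are given as [roll, pitch, yaw] about the fixed x, y, z axes, in that order (R = Rz(yaw) Ry(pitch) Rx(roll)).
In Python, from station import sense, get_image, order, silhouettes, place_of gives the robot as it stands.
- The arm moves only by the tool arm_command, never from a script. Its argument "deltas" is a list of rows, each an object with "xyz": the shift along the tool's x, y, z in m, a list of three; "twist": the turn about the tool's z in degrees. In form: [{"xyz": [dx, dy, dz], "twist": twist}, ...]. A call has 1 to 12 rows; each row is the pose to reach, as a shift and turn from the pose commanded when the call began, along the tool's axes at that moment; what a row does not reach only later rows make up. A row lasts 1/12 s, in which the tool goes at most 41.7 mm and 7.16 degrees, less where a joint would pass 70% of its speed; a pose out of reach is approached as far as the arm can. A call with a gripper value outside its range is refused whole. "hand" is the finger opening in m, from 0 to 0.0854, set as the call begins (left out, the last holds). The fingers move at their own pace and stop on an object; "squeeze" is the grip in N (left out, the last holds). Time passes only in rows, so rows that repeat a pose let the fingers close. It gives the time, the measured TCP pose, the force, the opening and the grip force at its end, in the units of the state.
- sense(): the state, without advancing time (a new reading comes with each control period).
- get_image(name): name is "scene" or "side" or "wrist"; returns a dict with "color" (480x640x3 uint8, blue, green, red), "z_map" (480x640 float32, m along the optical axis (not along the pixel's ray), 0 where there is no reading), "K" (3x3 intrinsics, pixels), "position" and "rotation" of the camera in the world. Camera axes: x right, y up, looking along -z (the intrinsics and any distortion apply to the point x, -y, -z); pixel columns grow to the right and rows downward; lengths in m; the calibration is good to about 2 mm. A picture is of the moment at which its call begins.
- order.sign_off(): hands the job in; it is judged then, once.
Trained networks look in the newest picture that a camera, given by its name, has taken for a name from the list of things; names that differ only in an ending like _2 or _b are one class to them, and where a whole thing is asked for, a point or a joint stands for the part that bears it (a point fixed in the world has none). Each returns a list of dicts, best first, with "score" (0 to 1); they miss things now and then, are a little off and sometimes report something else, mostly with a low value. They report only what shows in the picture. A call takes as long as a camera call. They do not tell look-alikes from the thing itself.
- silhouettes(target, camera): "pixels" (480x640 bool, what is visible of it) and "rect" ([left, top, right, bottom] in pixels, round what is visible of it).
- place_of(target, camera): "uv" ([column, row] in pixels: a listed point, or the origin of a listed thing).
The state is a dict: "time_s": time; "joints": joint angles; "qd": joint speeds; "joint_torque": joint torques, N m; "ee_pos": TCP position; "ee_rot": TCP orientation; "ft_force": force on the tool from outside, world axes, zero at the start; "ft_torque": the same for the moment, N m; "width": finger opening in m; "grasp_force": force on a finger pad.
Only numpy, scipy, OpenCV 4.12 (cv2) and the standard library are available. Lean on these libraries where they do the work, as an engineer would, in place of code of your own. Each camera call takes 0.05 s, during which the arm holds its last target. There are 200 camera calls.

## Working session

There is one attempt and no reset: what is moved stays moved. The work goes in short steps, Python scripts to look and compute and a tool call to move; the robot and the scene stay as the last step left them, time stands still between calls to the robot, and variables do not carry over. Pictures are saved under pics/ and viewed, at most 10 in all, crops included, and the job is handed in when it is done.

Besides the shell and the picture viewer there is one more tool, called as a command line: name --argument value ..., lists and objects as JSON in quotes. arm_command: Moves the arm, as the interface text tells. Its arguments: {"type":"object","properties":{"deltas":{"type":"array","items":{"type":"object","properties":{"xyz":{"type":"array","items":{"type":"number"}},"twist":{"type":"number"}}}},"hand":{"type":"number"},"squeeze":{"type":"number"}},"required":["deltas"]}

```bash
ls; mkdir -p pics; cat > h.py <<'E'
import numpy as np, cv2
from station import sense,get_image,order,silhouettes,place_of
def cam2w(im,u,v,d=None,z=None):
    """pixel -> world, with depth d or on plane z"""
    K=im["K"];R=np.array(im["rotation"]);p=np.array(im["position"])
    r=np.array([(u-K[0][2])/K[0][0],-(v-K[1][2])/K[1][1],-1.0]); r=R@r
    return p+r*(d if d is not None else (z-p[2])/r[2])
def w2px(im,P):
    K=np.array(im["K"]);R=np.array(im["rotation"]);c=R.T@(np.array(P)-np.array(im["position"]))
    q=K@np.array([c[0],-c[1],-c[2]]);return q[:2]/q[2]
def cloud(im):
    K=im["K"];R=np.array(im["rotation"]);p=np.array(im["position"]);d=im["z_map"]
    v,u=np.mgrid[:480,:640]
    c=np.stack([(u-K[0][2])/K[0][0]*d,-(v-K[1][2])/K[1][1]*d,-d],-1)
    return c@R.T+p
E
python3 - <<'E'
from h import *
print(sense())
for n in("scene","side"):
    im=get_image(n);cv2.imwrite(f"pics/{n}0.png",im["color"]);print(n,im["position"],im["K"],[k for k in im])
    for t in("stand","lid_bar","leg_post","leg_hinge","mouth","spool","board","flux_jar"):
        print(t,[(np.round(o["uv"]).tolist(),round(o["score"],2)) for o in place_of(t,n)])
E
```

```text
pics
{'time_s': 0.0, 'joints': array([-4.21145506e+00,  1.76230012e+01,  8.63808610e+01, -1.62779891e-03,
        7.61112757e+01, -4.21053083e+00]), 'qd': array([0.01325973, 0.02151797, 0.08132023, 0.03968908, 0.02298876,
       0.01217114]), 'joint_torque': array([-2.40806599e-03, -4.57556927e+01, -2.51919490e+01, -3.95127336e-04,
        1.32516641e-02, -2.41733758e-06]), 'ee_pos': array([5.74378822e-01, 9.48268202e-06, 2.55393519e-01]), 'ee_rot': array([-1.79885057e+02, -6.87843950e-03,  8.99994612e+01]), 'ft_force': array([ 0.36680519,  0.09688277, -0.53202393]), 'ft_torque': array([0.02029538, 0.05664794, 0.01863393]), 'grasp_force': 0.0, 'width': 0.08547317653098602}
scene [1.03144756 0.82704081 0.66291841] [[532.6366609    0.         315.21643622]
 [  0.         532.6366609  238.25809812]
 [  0.           0.           1.        ]] ['color', 'z_map', 'K', 'position', 'rotation']
stand [([524.0, 299.0], 0.93), ([323.0, 290.0], 0.57), ([304.0, 402.0], 0.38)]
lid_bar [([222.0, 207.0], 0.97), ([224.0, 227.0], 0.71), ([179.0, 248.0], 0.58)]
leg_post [([314.0, 306.0], 0.79), ([523.0,
[... 216 characters left out ...]
[207.0, 311.0], 0.97)]
flux_jar [([300.0, 404.0], 0.59)]
side [-0.11042914 -0.57388402  0.543639  ] [[458.65425954   0.         327.58316257]
 [  0.         458.65425954 243.02450304]
 [  0.           0.           1.        ]] ['color', 'z_map', 'K', 'position', 'rotation']
stand [([142.0, 263.0], 0.88), ([317.0, 253.0], 0.75)]
lid_bar [([449.0, 273.0], 0.88), ([491.0, 305.0], 0.81), ([469.0, 254.0], 0.64)]
leg_post [([318.0, 213.0], 0.72), ([158.0, 222.0], 0.5)]
leg_hinge [([115.0, 249.0], 0.94), ([281.0, 236.0], 0.69)]
mouth [([134.0, 231.0], 0.95), ([322.0, 223.0], 0.67)]
spool [([417.0, 331.0], 0.85)]
board [([405.0, 232.0], 0.64)]
flux_jar [([309.0, 202.0], 0.7), ([405.0, 230.0], 0.41)]
```

View pics/scene0.png

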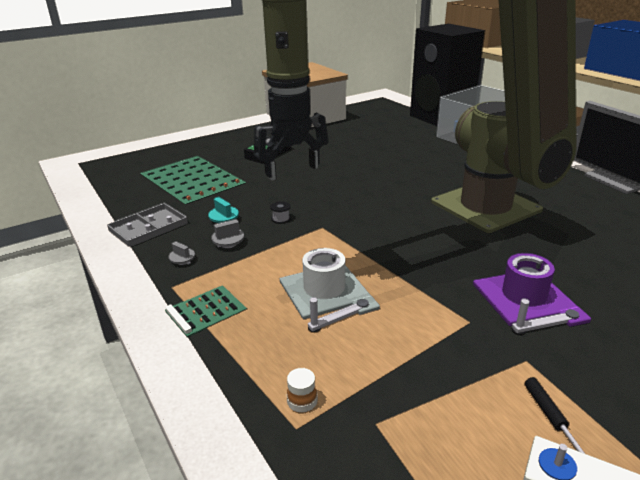

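View pics/side0.png

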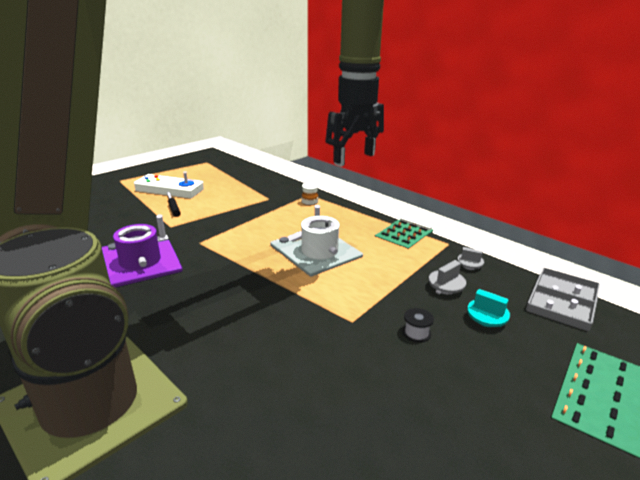

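Scene view: the candidates for the lid are grey large (228,235), grey small (181,253) and turquoise (222,210). For the stand they are grey (323,290) and purple (524,299). I choose the large grey lid and the grey stand. Next I measure them in 3D from both cameras.

```bash
cat > m.py <<'E'
from h import *
for n,lid,st,post,hin in(("scene",(228,235),(323,275),(314,310),(365,306)),("side",(449,276),(320,240),(318,212),(283,240))):
    im=get_image(n);P=cloud(im);Z=P[...,2];ok=im["z_map"]>0
    v,u=np.mgrid[:480,:640]
    print(n)
    # lid
    c=cam2w(im,*lid,z=.03); near=ok&(np.hypot(P[...,0]-c[0],P[...,1]-c[1])<.06)
    print(" lid guess",c.round(3),"zmax",np.percentile(Z[near],99.5).round(4))
    b=P[near&(Z>.052)&(Z<.066)]
    r=cv2.minAreaRect(b[:,:2].astype(np.float32)*1000);print(" bar top",len(b),np.round(r[0],1),np.round(r[1],1),round(r[2],1),b[:,2].mean().round(4))
    d=P[near&(Z>.018)&(Z<.028)]
    if len(d)>20:print(" disc",len(d),np.round(cv2.minEnclosingCircle(d[:,:2].astype(np.float32)*1000),1) if 0 else cv2.minEnclosingCircle(d[:,:2].astype(np.float32)*1000))
    c=cam2w(im,*st,z=.05);near=ok&(np.hypot(P[...,0]-c[0],P[...,1]-c[1])<.12)
    t=P[near&(Z>.076)&(Z<.086)];h=t[:,:2].astype(np.float32)*1000
    print(" pot top",len(t),cv2.minEnclosingCircle(h),t[:,2].mean().round(4))
    pl=P[near&(Z>.008)&(Z<.016)];r=cv2.minAreaRect(pl[:,:2].astype(np.float32)*1000);print(" plate",len(pl),r)
    for t in ("leg_post","leg_hinge","mouth","lid_bar","spool","board","flux_jar"):
        z=dict(leg_post=.055,leg_hinge=.012,mouth=.08,lid_bar=.041).get(t,0)
        for o in place_of(t,n):print("  ",t,round(o["score"],2),cam2w(im,*o["uv"],z=z).round(4)[:2])
    if n=="scene":
        a=cv2.resize(im["color"][195:340,165:385],None,fx=3.4,fy=3.4,interpolation=cv2.INTER_CUBIC);cv2.imwrite("pics/crop1.png",a)
E
python3 m.py
```

```text
Traceback (most recent call last):
  File "m.py", line 3, in <module>
    im=get_image(n);P=cloud(im);Z=P[...,2];ok=im["z_map"]>0
                      ~~~~~^^^^
  File "h.py", line 15, in cloud
    return c@R.T+p
           ~~~~~^~
ValueError: operands could not be broadcast together with shapes (480,640) (3,)
```

```bash
python3 -c "
from h import *
for n in('scene','side'):
  im=get_image(n);print(im['rotation'],im['position'])"
```

```text
[ 58.92165963   1.30844404 147.85220316] [1.03144756 0.82704081 0.66291841]
[ 61.10279674  -1.24722444 -46.1401329 ] [-0.11042914 -0.57388402  0.543639  ]
```

```bash
sed -i 's/^import numpy as np, cv2/import numpy as np, cv2\nfrom scipy.spatial.transform import Rotation as Ro/; s/R=np.array(im\["rotation"\])/R=Ro.from_euler("xyz",im["rotation"],degrees=True).as_matrix()/' h.py; python3 m.py
```

```text
scene
 lid guess [ 0.646 -0.198  0.03 ] zmax 0.0581
 bar top 113 [ 643.4 -208.6] [23.3 55.2] 84.4 0.0556
 disc 294 ((642.5335693359375, -205.48211669921875), 39.14170455932617)
 pot top 534 ((557.1549682617188, 76.1456298828125), 44.96199417114258) 0.0784
 plate 2228 ((559.9280395507812, 96.53102111816406), (182.65919494628906, 150.77520751953125), 80.83504486083984)
   leg_post 0.82 [0.3322 0.3813]
   leg_post 0.79 [0.6411 0.1678]
   leg_hinge 0.9 [0.5323 0.1725]
   leg_hinge 0.55 [0.2134 0.4052]
   mouth 0.96 [0.5614 0.0739]
   mouth 0.81 [0.2403 0.3205]
   lid_bar 0.97 [ 0.7657 -0.191 ]
   lid_bar 0.91 [ 0.6431 -0.2126]
   lid_bar 0.86 [ 0.6077 -0.3164]
   spool 0.92 [ 0.4816 -0.239 ]
   board 0.91 [0.7873 0.0048]
   flux_jar 0.93 [0.7485 0.3069]
   flux_jar 0.63 [ 0.4777 -0.2434]
side
 lid guess [ 0.648 -0.21   0.03 ] zmax 0.0584
 bar top 151 [ 641.1 -209.6] [17.2 58.8] 85.4 0.0563
 disc 439 ((639.88037109375, -210.67413330078125), 39.00716018676758)
 pot top 366 ((552.7318725585938, 75.83424377441406), 44.70222091674805) 0.0786
 plate 1333 ((555.6544189453125, 89.03827667236328), (172.7203826904297, 151.4204864501953), 80.71575927734375)
   leg_post 0.74 [0.6271 0.1606]
   leg_post 0.49 [0.3265 0.3828]
   leg_hinge 0.96 [0.2214 0.4032]
   leg_hinge 0.74 [ 0.4669 -0.2537]
   mouth 0.86 [0.2408 0.3191]
   mouth 0.62 [0.5655 0.0864]
   lid_bar 0.93 [ 0.63   -0.2188]
   lid_bar 0.86 [ 0.5983 -0.3271]
   lid_bar 0.71 [ 0.7329 -0.2047]
   spool 0.66 [ 0.4749 -0.2503]
   spool 0.52 [0.5629 0.0906]
   board 0.92 [0.7972 0.0056]
   flux_jar 0.79 [0.7463 0.3032]
   flux_jar 0.37 [ 0.4796 -0.2504]
```

View pics/crop1.png

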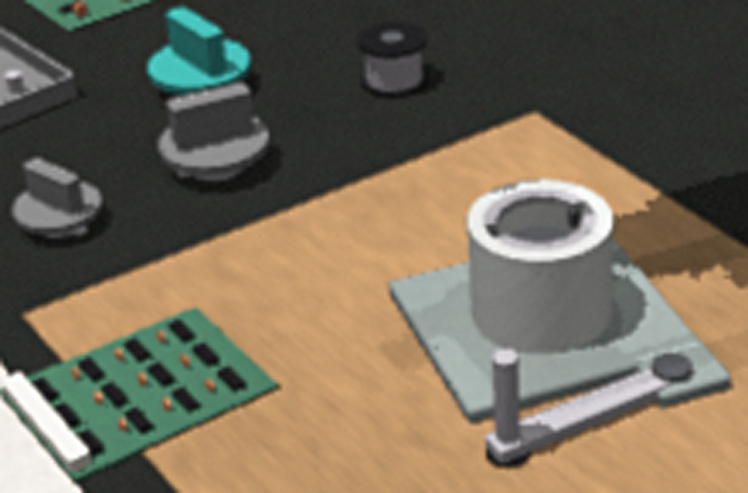

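The crop confirms it: the large grey lid with its bar is at (215,130), behind it is the turquoise one (200,60), and the smaller grey one is at (55,200). The grey stand has its leg folded, the post at (505,400) and the hinge at (670,370). I'll go near the post and refine with the wrist camera.

arm_command --deltas '[{"xyz": [0.03,0.005,0],"twist": 0},{"xyz": [0.06,0.01,0],"twist": 0},{"xyz": [0.09,0.02,0.0],"twist": 0},{"xyz": [0.09,0.02,0.0],"twist": 0},{"xyz": [0.09,0.02,0.0],"twist": 0}]'

```text
time_s: 2.27
ee_pos: [0.5953, 0.0914, 0.2562]
ee_rot: [180.0, 0.0, 90.2]
ft_force: [-0.5, 0.7, 0.0]
width: 0.0852
grasp_force: 0.0
```

```bash
cat > w.py <<'E'
from h import *
import sys
s=sense();print(s["time_s"],s["ee_pos"].round(4),s["ee_rot"].round(2),s["ft_force"].round(1),s["width"])
im=get_image("wrist");cv2.imwrite(sys.argv[1],im["color"]);print(np.round(im["position"],4),np.round(im["rotation"],1))
for t in ("leg_post","leg_hinge","mouth","lid_bar","lid_rim"):
    z=dict(leg_post=.055,leg_hinge=.012,mouth=.08,lid_bar=.041,lid_rim=.016)[t]
    for o in place_of(t,"wrist"):print("  ",t,round(o["score"],2),np.round(o["uv"],0),cam2w(im,*o["uv"],z=z).round(4)[:2])
P=cloud(im);Z=P[...,2]; print(np.histogram(Z[im["z_map"]>0],bins=np.arange(-.01,.1,.01)))
def top(lo,hi,c=None,r=.2):
    m=(im["z_map"]>0)&(Z>lo)&(Z<hi)
    if c is not None:m&=np.hypot(P[...,0]-c[0],P[...,1]-c[1])<r
    return P[m]
E
cat > w1.py <<'E'
from w import *
f=lambda q:(q[:,:2]*1000).astype(np.float32)
a=top(.076,.084,(.557,.076),.06);print("pot",len(a),cv2.minEnclosingCircle(f(a)),a[:,2].mean())
a=top(.064,.074,(.634,.160),.04);print("post",len(a),cv2.minEnclosingCircle(f(a)) if len(a) else 0)
a=top(.006,.018,(.557,.076),.13);print("plate",len(a),cv2.minAreaRect(f(a)))
E
python3 w1.py pics/w1.png
```

```text
2.2667 [0.5953 0.0914 0.2562] [180.     0.    90.16] [-0.5  0.7  0. ] 0.08524008639636073
[0.5945 0.166  0.3725] [-17.1   0.    0.1]
   leg_post 0.72 [360. 135.] [0.6375 0.1646]
   leg_hinge 0.92 [234. 131.] [0.5194 0.1673]
   mouth 0.82 [267. 242.] [0.557  0.0746]
   mouth 0.45 [358. 135.] [0.6323 0.1647]
(array([101680, 117180,  12037,    118,    129,   1078,    813,   1318,
         4570,     70]), array([-0.01,  0.  ,  0.01,  0.02,  0.03,  0.04,  0.05,  0.06,  0.07,
        0.08,  0.09]))
pot 4386 ((555.25244140625, 75.5521240234375), 42.88633346557617) 0.07838407279059179
post 227 ((634.9246215820312, 164.43368530273438), 6.853127956390381)
plate 13514 ((558.4259643554688, 95.21226501464844), (180.08889770507812, 150.82443237304688), 80.79195404052734)
```

View pics/w1.png

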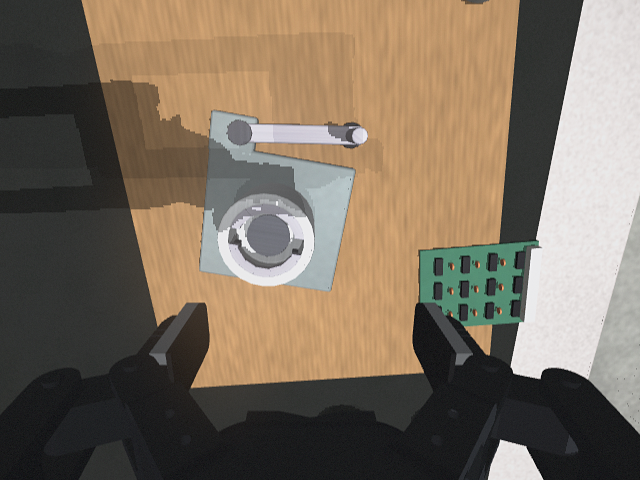

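The wrist view shows the hinge at (238,132), post at (360,135), pot mouth at (267,240) with notches along stand x, and the leg already about 8° open. I'll cage the post loosely between the fingers and swing it round the arc.

arm_command --deltas '[{"xyz": [0.02,0.01,0.02],"twist": 7},{"xyz": [0.04,0.02,0.04],"twist": 14},{"xyz": [0.06,0.03,0.06],"twist": 21},{"xyz": [0.073,0.04,0.09],"twist": 28},{"xyz": [0.073,0.04,0.1],"twist": 35},{"xyz": [0.073,0.04,0.1],"twist": 42},{"xyz": [0.073,0.04,0.1],"twist": 49},{"xyz": [0.073,0.04,0.1],"twist": 56},{"xyz": [0.073,0.04,0.1],"twist": 63},{"xyz": [0.073,0.04,0.1],"twist": 70},{"xyz": [0.073,0.04,0.1],"twist": 77},{"xyz": [0.073,0.04,0.1],"twist": 84}]' --hand 0.044

```text
time_s: 3.57
ee_pos: [0.6351, 0.162, 0.1564]
ee_rot: [180.0, 0.0, 5.6]
ft_force: [-0.1, -0.1, 0.8]
width: 0.0441
grasp_force: 0.0
```

arm_command --deltas '[{"xyz": [0,0,0.0],"twist": 6},{"xyz": [0,0,0.0],"twist": 6}]'

```text
time_s: 3.73
ee_pos: [0.6351, 0.1621, 0.1564]
ee_rot: [180.0, -0.0, -0.2]
ft_force: [1.4, -0.1, 0.7]
width: 0.0438
grasp_force: 0.0
```

arm_command --deltas '[{"xyz": [0,-0.002,0.03],"twist": 0},{"xyz": [0,-0.002,0.06],"twist": 0},{"xyz": [0,-0.002,0.085],"twist": 0},{"xyz": [0,-0.002,0.102],"twist": 0},{"xyz": [0,-0.002,0.102],"twist": 0}]'

```text
time_s: 4.15
ee_pos: [0.6319, 0.1638, 0.0502]
ee_rot: [179.9, 0.5, 0.1]
ft_force: [-1.0, 0.5, -0.6]
width: 0.044
grasp_force: 0.0
```

```bash
cat > arc.py <<'E'
from h import *
s=sense();p=s["ee_pos"];psi=s["ee_rot"][2];print(p,s["ee_rot"],s["ft_force"])
h=np.array([.5245,.167])
a=np.radians(psi);X=np.array([np.cos(a),np.sin(a)]);Y=np.array([np.sin(a),-np.cos(a)])
for th in range(0,96,8):   # tool-centre angle (world yaw of leg)
    t=np.radians(th);q=h+.11*np.array([np.cos(t),np.sin(t)])-p[:2];print(th,np.round([q@X,q@Y],4),round(psi-th,1))
E
python3 arc.py
```

```text
[0.63193151 0.16375748 0.05015048] [1.79909874e+02 4.55606696e-01 1.19069743e-01] [-1.0069712   0.49895864 -0.55277369]
0 [ 0.0026 -0.0032] 0.1
8 [ 0.0015 -0.0185] -7.9
16 [-0.0016 -0.0336] -15.9
24 [-0.0068 -0.048 ] -23.9
32 [-0.014  -0.0616] -31.9
40 [-0.023 -0.074] -39.9
48 [-0.0337 -0.0851] -47.9
56 [-0.0457 -0.0945] -55.9
64 [-0.059  -0.1022] -63.9
72 [-0.0732 -0.108 ] -71.9
80 [-0.0881 -0.1118] -79.9
88 [-0.1034 -0.1134] -87.9
```

arm_command --deltas '[{"xyz": [0.0015,-0.011,0],"twist": -4},{"xyz": [0.0015,-0.0185,0],"twist": -8},{"xyz": [-0.0016,-0.0336,0],"twist": -14},{"xyz": [-0.0068,-0.048,0],"twist": -21},{"xyz": [-0.01,-0.055,0],"twist": -28},{"xyz": [-0.014,-0.0616,0],"twist": -32},{"xyz": [-0.0185,-0.068,0],"twist": -37},{"xyz": [-0.023,-0.074,0],"twist": -42},{"xyz": [-0.0337,-0.0851,0],"twist": -48},{"xyz": [-0.0457,-0.0945,0],"twist": -55},{"xyz": [-0.059,-0.1022,0],"twist": -62},{"xyz": [-0.059,-0.1022,0],"twist": -64}]'

```text
time_s: 5.15
ee_pos: [0.5745, 0.2684, 0.0559]
ee_rot: [-180.0, -0.1, 64.5]
ft_force: [0.2, -0.3, 0.1]
width: 0.0439
grasp_force: 0.0
```

```bash
python3 arc.py
```

```text
[0.57454985 0.26843724 0.05589052] [-1.79985165e+02 -5.32735782e-02  6.44997662e+01] [ 0.1788396  -0.34125455  0.12852327]
0 [-0.0657  0.0978] 64.5
8 [-0.0524  0.0902] 56.5
16 [-0.0402  0.0809] 48.5
24 [-0.0295  0.0699] 40.5
32 [-0.0203  0.0576] 32.5
40 [-0.013   0.0441] 24.5
48 [-0.0076  0.0297] 16.5
56 [-0.0043  0.0148] 8.5
64 [-0.0031 -0.0005] 0.5
72 [-0.004  -0.0159] -7.5
80 [-0.0071 -0.0309] -15.5
88 [-0.0122 -0.0454] -23.5
```

arm_command --deltas '[{"xyz": [-0.0035,-0.008,0],"twist": -4},{"xyz": [-0.004,-0.0159,0],"twist": -7},{"xyz": [-0.0055,-0.0235,0],"twist": -11},{"xyz": [-0.0071,-0.0309,0],"twist": -15},{"xyz": [-0.0095,-0.038,0],"twist": -19},{"xyz": [-0.0122,-0.0454,0],"twist": -23},{"xyz": [-0.0135,-0.048,0],"twist": -23},{"xyz": [-0.0135,-0.048,0],"twist": -23}]'

```text
time_s: 5.82
ee_pos: [0.5291, 0.2767, 0.056]
ee_rot: [179.7, -0.1, 87.0]
ft_force: [3.2, 1.8, 0.2]
width: 0.0438
grasp_force: 1.3
```

```bash
cat > w2.py <<'E'
from w import *
f=lambda q:(q[:,:2]*1000).astype(np.float32)
h=np.array([524.5,167])
a=top(.066,.074,(.542,.275),.06)
if len(a):
    c,r=cv2.minEnclosingCircle(f(a));d=np.array(c)-h;print("post",len(a),c,r,"leg",np.hypot(*d),np.degrees(np.arctan2(d[1],d[0]))+9.2)
E
python3 w2.py pics/w2.png; python3 - <<'E'
from h import *
im=get_image("scene");P=cloud(im);Z=P[...,2];m=(im["z_map"]>0)&(Z>.05)&(Z<.069)&(np.hypot(P[...,0]-.542,P[...,1]-.275)<.05)
cv2.imwrite("pics/s2.png",cv2.resize(im["color"][220:360,250:440],None,fx=4,fy=4))
print(m.sum());
for o in place_of("leg_post","scene"):print(o["score"],cam2w(im,*o["uv"],z=.055).round(4))
E
```

```text
5.8167 [0.5291 0.2767 0.056 ] [ 1.7971e+02 -1.2000e-01  8.6980e+01] [3.2 1.8 0.2] 0.04381424022162353
[0.5319 0.351  0.1725] [-17.   -0.3  -3.1]
   leg_post 0.57 [351. 337.] [0.5439 0.2758]
(array([105328, 133901,   3220,    259,    698,   1362,   1694,   3264,
         2060,   9762]), array([-0.01,  0.  ,  0.01,  0.02,  0.03,  0.04,  0.05,  0.06,  0.07,
        0.08,  0.09]))
post 2592 (526.4122314453125, 282.9250183105469) 41.836158752441406 leg 115.94078876478748 98.25496796819787
233
0.55 [0.3342 0.3814 0.055 ]
```

View pics/s2.png

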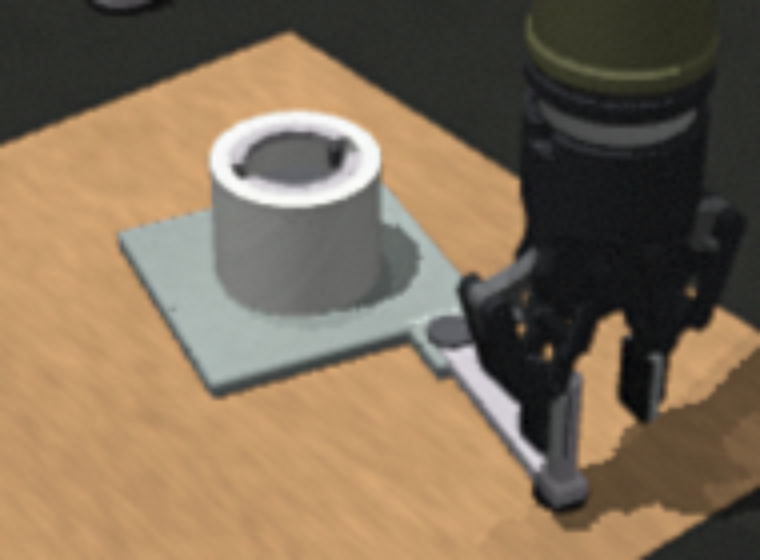

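The leg now points along the stand's +y and the finger at (550,420) in the crop rests on the post. I'll push a little further to be sure it has snapped, then rise and check.

arm_command --deltas '[{"xyz": [0,-0.006,0],"twist": 0},{"xyz": [0,-0.006,0],"twist": 0},{"xyz": [0,-0.006,0],"twist": 0}]'

```text
time_s: 6.47
ee_pos: [0.5285, 0.2766, 0.0553]
ee_rot: [179.2, -0.1, 87.0]
ft_force: [18.9, -3.8, -3.9]
width: 0.0442
grasp_force: 8.9
```

arm_command --deltas '[{"xyz": [0,0.01,0],"twist": 0},{"xyz": [0,0.012,-0.03],"twist": 0},{"xyz": [0,0.012,-0.07],"twist": 0},{"xyz": [0,0.012,-0.11],"twist": 0},{"xyz": [0,0.012,-0.15],"twist": 0},{"xyz": [0,0.012,-0.17],"twist": 0},{"xyz": [-0.04,0.012,-0.17],"twist": 0},{"xyz": [-0.08,0.012,-0.17],"twist": 0},{"xyz": [-0.08,0.012,-0.17],"twist": 0}]' --hand 0.085

```text
time_s: 7.22
ee_pos: [0.5253, 0.1899, 0.2235]
ee_rot: [-179.6, 0.3, 86.8]
ft_force: [-0.5, -0.2, -0.1]
width: 0.085
grasp_force: 0.0
```

```bash
cat > w3.py <<'E'
from w import *
f=lambda q:(q[:,:2]*1000).astype(np.float32)
h=np.array([524.5,167])
a=top(.066,.074,(.542,.275),.03)
if len(a):
    c,r=cv2.minEnclosingCircle(f(a));d=np.array(c)-h;print("post",len(a),c,r,"leg",np.hypot(*d),np.degrees(np.arctan2(d[1],d[0]))+9.2)
a=top(.076,.084,(.557,.076),.06);print("pot",len(a),cv2.minEnclosingCircle(f(a)),a[:,2].mean())
E
python3 w3.py pics/w3.png
```

```text
7.2167 [0.5253 0.1899 0.2235] [-179.64    0.33   86.84] [-0.5 -0.2 -0.1] 0.08502289083161158
[0.5296 0.265  0.3394] [-17.4   0.4  -3.2]
   leg_post 0.86 [331. 116.] [0.5438 0.275 ]
   leg_hinge 0.91 [312. 237.] [0.5235 0.1661]
   leg_hinge 0.65 [556.  69.] [0.7374 0.3029]
   mouth 0.6 [356. 360.] [0.5566 0.0739]
(array([ 88513, 120180,  21544,   1853,    875,   1413,   4310,   1665,
         4653,     31]), array([-0.01,  0.  ,  0.01,  0.02,  0.03,  0.04,  0.05,  0.06,  0.07,
        0.08,  0.09]))
post 291 (543.5142822265625, 275.08453369140625) 6.869677543640137 leg 109.74429074844898 89.2225904635093
pot 4136 ((554.657470703125, 75.87037658691406), 43.37460708618164) 0.07835489102893857
```

The leg stays at the stop with the gripper away from it (89.2°, and it took 18 N against a hard stop). Now to the lid.

arm_command --deltas '[{"xyz": [-0.03,0.01,0],"twist": -7},{"xyz": [-0.062,0.02,0],"twist": -14},{"xyz": [-0.095,0.033,0],"twist": -21},{"xyz": [-0.13,0.045,0],"twist": -28},{"xyz": [-0.165,0.057,0],"twist": -35},{"xyz": [-0.2,0.07,0],"twist": -42},{"xyz": [-0.235,0.083,0],"twist": -49},{"xyz": [-0.27,0.095,0],"twist": -56},{"xyz": [-0.305,0.107,0],"twist": -63},{"xyz": [-0.34,0.12,0],"twist": -70},{"xyz": [-0.37,0.13,0],"twist": -77},{"xyz": [-0.393,0.139,0],"twist": -84}]' --hand 0.06

```text
time_s: 8.52
ee_pos: [0.6479, -0.2057, 0.2235]
ee_rot: [-180.0, -0.0, 171.3]
ft_force: [0.2, -0.6, -0.5]
width: 0.0598
grasp_force: 0.0
```

arm_command --deltas '[{"xyz": [0,0,0],"twist": -4},{"xyz": [0,0,0],"twist": -4},{"xyz": [0,0,0],"twist": -4}]'

```text
time_s: 8.77
ee_pos: [0.6471, -0.2029, 0.2234]
ee_rot: [179.9, -0.1, 174.9]
ft_force: [0.5, 1.1, -0.3]
width: 0.0602
grasp_force: 0.0
```

```bash
cat > w4.py <<'E'
from w import *
f=lambda q:(q[:,:2]*1000).astype(np.float32)
C=(.642,-.2095)
a=top(.053,.062,C,.04);r=cv2.minAreaRect(f(a));print("bar",len(a),r,a[:,2].mean())
a=top(.018,.028,C,.045);print("disc",len(a),cv2.minEnclosingCircle(f(a)))
E
python3 w4.py pics/w4.png
```

```text
8.7667 [ 0.6471 -0.2029  0.2234] [ 1.7993e+02 -1.0000e-01  1.7491e+02] [ 0.5  1.1 -0.3] 0.06023511276211652
[ 0.572  -0.1968  0.3398] [-17.   -0.   84.9]
   lid_bar 0.87 [327. 332.] [ 0.7557 -0.1974]
   lid_bar 0.7 [307. 220.] [ 0.6433 -0.2064]
   lid_bar 0.55 [174. 190.] [ 0.6071 -0.3165]
   lid_rim 0.89 [319. 322.] [ 0.7585 -0.2041]
   lid_rim 0.83 [182. 185.] [ 0.6062 -0.3188]
   lid_rim 0.8 [302. 217.] [ 0.6457 -0.2115]
(array([108089, 101126,  12662,   9065,   4526,   1823,   3689,    918,
          385,      0]), array([-0.01,  0.  ,  0.01,  0.02,  0.03,  0.04,  0.05,  0.06,  0.07,
        0.08,  0.09]))
bar 1220 ((642.0445556640625, -209.9070281982422), (15.355847358703613, 55.15983200073242), 84.10047912597656) 0.05646442957859774
disc 3830 ((642.1102294921875, -210.27223205566406), 37.8787727355957)
```

View pics/w4.png

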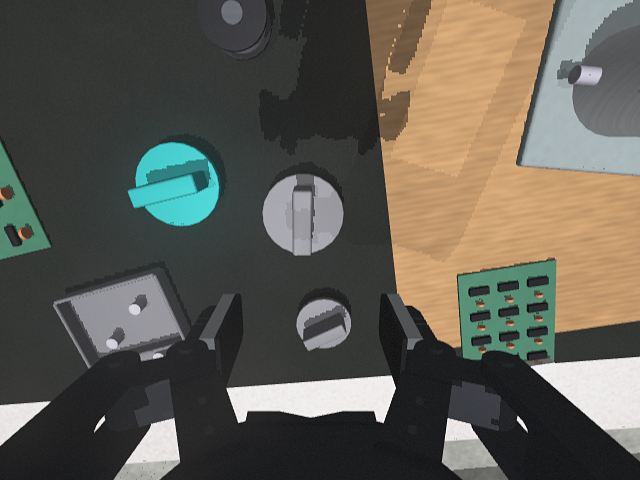

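The wrist view shows the large grey lid at (303,213) with its bar nearly upright in the picture, the small grey one at (323,322) and the turquoise at (177,184). The fingers have room. Descending.

arm_command --deltas '[{"xyz": [0.0044,-0.0074,0.03],"twist": 0.8},{"xyz": [0.0044,-0.0074,0.065],"twist": 0.8},{"xyz": [0.0044,-0.0074,0.1],"twist": 0.8},{"xyz": [0.0044,-0.0074,0.13],"twist": 0.8},{"xyz": [0.0044,-0.0074,0.15],"twist": 0.8},{"xyz": [0.0044,-0.0074,0.163],"twist": 0.8},{"xyz": [0.0044,-0.0074,0.168],"twist": 0.8},{"xyz": [0.0044,-0.0074,0.168],"twist": 0.8},{"xyz": [0.0044,-0.0074,0.168],"twist": 0.8}]'

```text
time_s: 9.82
ee_pos: [0.6425, -0.2108, 0.0569]
ee_rot: [-180.0, 0.1, 174.2]
ft_force: [-0.2, 0.4, -0.2]
width: 0.0597
grasp_force: 0.0
```

arm_command --deltas '[{"xyz": [0,0,0.002],"twist": 0},{"xyz": [0,0,0.002],"twist": 0},{"xyz": [0,0,0.002],"twist": 0},{"xyz": [0,0,0.002],"twist": 0},{"xyz": [0,0,0.002],"twist": 0},{"xyz": [0,0,0.002],"twist": 0},{"xyz": [0,0,0.002],"twist": 0},{"xyz": [0,0,0.002],"twist": 0}]' --hand 0.0 --squeeze 60

```text
time_s: 10.48
ee_pos: [0.6424, -0.2109, 0.0553]
ee_rot: [-180.0, 0.1, 174.2]
ft_force: [-0.2, 2.0, 6.4]
width: 0.0152
grasp_force: 62.0
```

arm_command --deltas '[{"xyz": [0,0,-0.02],"twist": 0},{"xyz": [0,0,-0.05],"twist": 0},{"xyz": [0,0,-0.085],"twist": 0},{"xyz": [0,0,-0.12],"twist": 0},{"xyz": [0.012,0.028,-0.15],"twist": 0},{"xyz": [0.026,0.062,-0.16],"twist": 0},{"xyz": [0.04,0.097,-0.16],"twist": 1},{"xyz": [0.054,0.13,-0.16],"twist": 2},{"xyz": [0.068,0.163,-0.16],"twist": 3},{"xyz": [0.082,0.196,-0.16],"twist": 3.6},{"xyz": [0.095,0.228,-0.16],"twist": 3.6},{"xyz": [0.105,0.255,-0.16],"twist": 3.6}]'

```text
time_s: 11.48
ee_pos: [0.5613, 0.0554, 0.2137]
ee_rot: [-180.0, -0.1, 170.6]
ft_force: [0.3, -0.1, -1.5]
width: 0.0146
grasp_force: 61.0
```

arm_command --deltas '[{"xyz": [0.008,0.015,0],"twist": 0},{"xyz": [0.011,0.021,0],"twist": 0},{"xyz": [0.011,0.021,0],"twist": 0},{"xyz": [0.011,0.021,0],"twist": 0},{"xyz": [0.011,0.021,0],"twist": 0}]'

```text
time_s: 11.9
ee_pos: [0.5564, 0.0748, 0.2142]
ee_rot: [-180.0, 0.0, 170.6]
ft_force: [-0.6, 0.5, -1.2]
width: 0.0149
grasp_force: 60.9
```

```bash
cat > w5.py <<'E'
from w import *
f=lambda q:(q[:,:2]*1000).astype(np.float32)
zt=sense()["ee_pos"][2]
C=(.555,.0757)
a=top(.075,.084,C,.05);print("pot",len(a),cv2.minEnclosingCircle(f(a)),a[:,2].mean()) if 0 else print("pot",len(a),a[:,2].mean() if len(a) else 0)
q=f(a)
# circle fit to outer boundary: outer radius 43
from scipy.optimize import least_squares
if len(q)>50:
    H=cv2.convexHull(q)[:,0];r=least_squares(lambda c:np.hypot(*(H-c).T)-43,[555,76],loss="soft_l1");print(" fit outer",r.x,np.abs(r.fun).mean(),"hull y",H.min(0),H.max(0))
a=top(zt-.035,zt-.027,C,.06);H=cv2.convexHull(f(a))[:,0];r=least_squares(lambda c:np.hypot(*(H-c).T)-38,[555,76],loss="soft_l1");print("disc",len(a),cv2.minEnclosingCircle(f(a)),r.x,H.min(0),H.max(0),a[:,2].mean()-zt)
E
python3 w5.py pics/w5.png
```

```text
11.9 [0.5564 0.0748 0.2142] [-1.7996e+02  2.0000e-02  1.7055e+02] [-0.6  0.5 -1.2] 0.014918236923140643
[0.4818 0.0868 0.3305] [-17.1   0.1  80.5]
   leg_post 0.84 [558. 175.] [0.5443 0.271 ]
   leg_hinge 0.74 [404. 168.] [0.5249 0.1642]
   leg_hinge 0.54 [281. 415.] [0.7741 0.0042]
   lid_bar 0.7 [316. 320.] [0.6458 0.0638]
   lid_bar 0.3 [550. 348.] [0.7122 0.2787]
(array([ 89442, 117923,  12070,    788,    672,   1236,   1970,    820,
         3142,     25]), array([-0.01,  0.  ,  0.01,  0.02,  0.03,  0.04,  0.05,  0.06,  0.07,
        0.08,  0.09]))
pot 3095 0.07831691934102596
 fit outer [555.04146575  74.8622957 ] 0.16402385910942813 hull y [512.0218    32.141666] [565.8431  117.94853]
disc 8876 ((555.9266357421875, 74.32601928710938), 37.86500549316406) [556.26876874  74.33674134] [518.23047  36.47044] [580.35754 112.0316 ] -0.03266780533359573
```

View pics/w5.png

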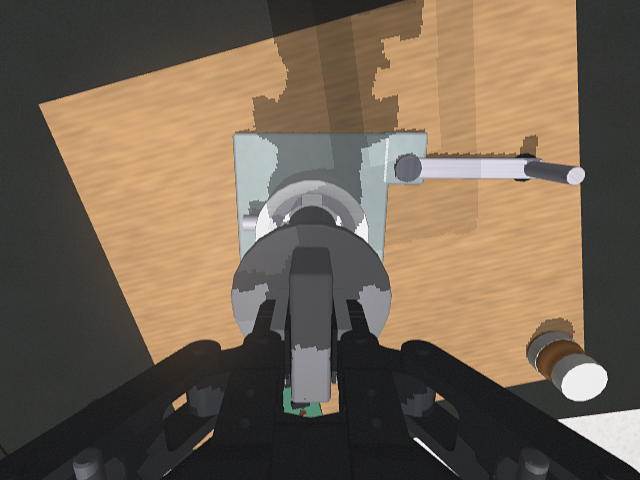

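The lid hangs squarely in the grip, with its disc at (312,290) just above the mouth. The disc is about 1 mm off the pot axis, so I correct for that and lower.

arm_command --deltas '[{"xyz": [0.0012,0.0006,0.02],"twist": 0},{"xyz": [0.0012,0.0006,0.045],"twist": 0},{"xyz": [0.0012,0.0006,0.062],"twist": 0},{"xyz": [0.0012,0.0006,0.072],"twist": 0},{"xyz": [0.0012,0.0006,0.075],"twist": 0},{"xyz": [0.0012,0.0006,0.078],"twist": 0},{"xyz": [0.0012,0.0006,0.081],"twist": 0},{"xyz": [0.0012,0.0006,0.084],"twist": 0},{"xyz": [0.0012,0.0006,0.086],"twist": 0},{"xyz": [0.0012,0.0006,0.086],"twist": 0}]'

```text
time_s: 13.03
ee_pos: [0.5549, 0.0768, 0.1285]
ee_rot: [180.0, 0.0, 170.6]
ft_force: [-0.3, 0.4, -1.8]
width: 0.015
grasp_force: 61.0
```

arm_command --deltas '[{"xyz": [0,0,0.003],"twist": 0},{"xyz": [0,0,0.005],"twist": 0},{"xyz": [0,0,0.007],"twist": 0},{"xyz": [0,0,0.009],"twist": 0},{"xyz": [0,0,0.01],"twist": 0},{"xyz": [0,0,0.01],"twist": 0},{"xyz": [0,0,0.01],"twist": 0}]'

```text
time_s: 13.62
ee_pos: [0.5547, 0.0768, 0.1192]
ee_rot: [180.0, 0.0, 170.6]
ft_force: [-2.8, 1.0, 5.2]
width: 0.0152
grasp_force: 61.9
```

arm_command --deltas '[{"xyz": [0,0,0.001],"twist": 0},{"xyz": [0,0,0.001],"twist": 0},{"xyz": [0,0,0.001],"twist": 0}]'

```text
time_s: 13.87
ee_pos: [0.5547, 0.0769, 0.1192]
ee_rot: [180.0, 0.1, 170.6]
ft_force: [-2.6, 0.8, 12.9]
width: 0.015
grasp_force: 63.0
```

```bash
cat > v.py <<'E'
from h import *
import sys
s=sense();print(s["time_s"],s["ee_pos"].round(4),s["ee_rot"].round(2),s["ft_force"].round(1),s["ft_torque"].round(2))
for n in("scene","side"):
    im=get_image(n);P=cloud(im);Z=P[...,2];m=(im["z_map"]>0)&(np.hypot(P[...,0]-.555,P[...,1]-.076)<.036)&(Z>.06)&(Z<.105)
    print(n,np.histogram(Z[m],bins=np.arange(.06,.106,.003)))
    u,v=w2px(im,[.555,.076,.08]).astype(int)
    c=im["color"][max(v-60,0):v+60,max(u-80,0):u+80];cv2.imwrite(f"pics/{sys.argv[1]}_{n}.png",cv2.resize(c,None,fx=4,fy=4))
    if n=="scene":
        a=P[m&(Z>.08)];
E
python3 v.py v1; python3 -c "
import cv2,numpy as np
a=[cv2.imread(f'pics/v1_{n}.png') for n in('scene','side')]
cv2.imwrite('pics/v1.png',cv2.resize(np.hstack(a),(800,300)))"
```

```text
13.8667 [0.5547 0.0769 0.1192] [1.7999e+02 6.0000e-02 1.7061e+02] [-2.6  0.8 12.9] [-0.19  0.72 -0.06]
scene (array([  0,   0,   0,   0,   0,   1,   0,   2, 155, 126,  26,  31,  32,
        31,  39]), array([0.06 , 0.063, 0.066, 0.069, 0.072, 0.075, 0.078, 0.081, 0.084,
       0.087, 0.09 , 0.093, 0.096, 0.099, 0.102, 0.105]))
side (array([  0,   0,   0,   0,   0,   2,   8,   3,  84, 118,  20,  21,  28,
        25,  28]), array([0.06 , 0.063, 0.066, 0.069, 0.072, 0.075, 0.078, 0.081, 0.084,
       0.087, 0.09 , 0.093, 0.096, 0.099, 0.102, 0.105]))
```

View pics/v1.png

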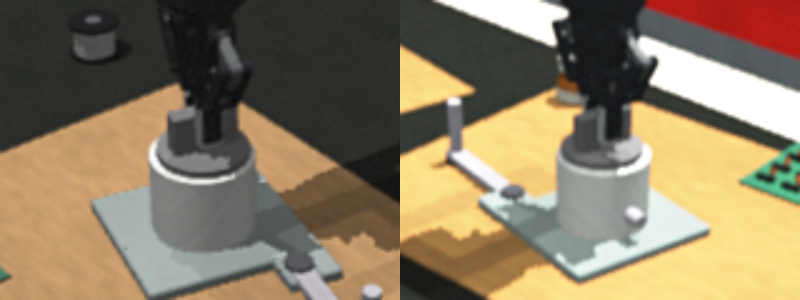

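Both views show the disc seated on the collar (disc top about 0.087 m) and the leg still out. Turning clockwise now.

arm_command --deltas '[{"xyz": [0,0,-0.0006],"twist": 4},{"xyz": [0,0,-0.0006],"twist": 9},{"xyz": [0,0,-0.0006],"twist": 14},{"xyz": [0,0,-0.0006],"twist": 19},{"xyz": [0,0,-0.0006],"twist": 24},{"xyz": [0,0,-0.0006],"twist": 29},{"xyz": [0,0,-0.0006],"twist": 34},{"xyz": [0,0,-0.0006],"twist": 39},{"xyz": [0,0,-0.0006],"twist": 44},{"xyz": [0,0,-0.0006],"twist": 47},{"xyz": [0,0,-0.0006],"twist": 49},{"xyz": [0,0,-0.0006],"twist": 49}]'

```text
time_s: 14.97
ee_pos: [0.5558, 0.0758, 0.1192]
ee_rot: [179.9, 0.2, 121.6]
ft_force: [-1.1, -3.0, 6.5]
width: 0.0153
grasp_force: 62.2
```

arm_command --deltas '[{"xyz": [0,0,0],"twist": 0},{"xyz": [0,0,0],"twist": 0},{"xyz": [0,0,0],"twist": 0},{"xyz": [0,0,0],"twist": 0}]'

```text
time_s: 15.3
ee_pos: [0.5558, 0.0758, 0.1192]
ee_rot: [179.9, 0.2, 121.6]
ft_force: [0.2, -3.2, 6.1]
width: 0.015
grasp_force: 62.2
```

```bash
cat > v2.py <<'E'
from h import *
s=sense();print(s["time_s"],s["ee_pos"].round(4),s["ee_rot"].round(2),s["ft_force"].round(1),s["ft_torque"].round(3),s["grasp_force"])
out=[]
for n in("scene","side"):
    im=get_image(n);P=cloud(im);Z=P[...,2];g=(im["z_map"]>0)&(np.hypot(P[...,0]-.555,P[...,1]-.076)<.042)
    a=P[g&(Z>.083)&(Z<.091)];print(n,"disc z",np.median(a[:,2]),cv2.minEnclosingCircle((a[:,:2]*1000).astype(np.float32)))
    d=im["color"].astype(int);m=g&(Z>.1)&(Z<.126)&(d.sum(-1)>210);b=P[m];c=b[:,:2]-b[:,:2].mean(0)
    w=np.linalg.svd(c)[2][0] if len(b)>5 else [0,0];print(" bar",len(b),np.degrees(np.arctan2(w[1],w[0])),np.linalg.svd(c)[1])
    for o in place_of("leg_post",n):print(" post",cam2w(im,*o["uv"],z=.055).round(3))
    u,v=w2px(im,[.555,.076,.08]).astype(int);out.append(cv2.resize(im["color"][v-75:v+75,u-90:u+110],(400,300)))
cv2.imwrite("pics/v2.png",np.hstack(out))
E
python3 v2.py
```

```text
15.3 [0.5558 0.0758 0.1192] [1.7993e+02 1.6000e-01 1.2165e+02] [ 0.2 -3.2  6.1] [-0.614  0.399  0.113] 62.15125322341919
scene disc z 0.08660663733564511 ((557.3505859375, 77.17500305175781), 38.498470306396484)
 bar 64 -40.73318693487787 [0.12040112 0.06504492]
 post [0.333 0.378 0.055]
side disc z 0.08714606244164613 ((552.0046997070312, 74.10366821289062), 38.23991012573242)
 bar 206 125.61520253594732 [0.26672508 0.08511025]
 post [0.586 0.106 0.055]
 post [0.54  0.264 0.055]
 post [0.322 0.386 0.055]
```

View pics/v2.png

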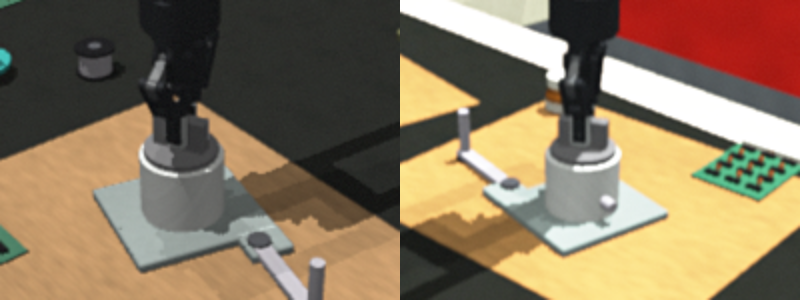

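The lid is down, turned 49° with the reaction torque of the spring present (about 0.17 N m change), and gripped with 62 N. The leg is still out. Handing in.

```bash
python3 -c "
from station import order
print(order.sign_off())"
```

```text
the job is handed in; nothing more can be done
None
```

I handed the job in at about 15 s with the leg in its end stop and the lid fully in the pot, gripped at 62 N and turned 49° clockwise; I estimate the plate at about 0.75 rad, inferred from the turn and the spring torque, and no verdict came back.

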